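# Open the red-lidded pastel box

### The job

Open the pastel box that has the red lid: take the lid by its upright wooden grip, draw it straight out of its grooves, keeping it level so that it does not bind, and set it down (do not drop it) flat and right way up, about in the middle of the green cutting mat. Leave the blue lid where it is.

Things in the scene. Friction and masses are not known exactly. Their poses are not given: they have to be found in the camera images.
- red_lid: Red lid, loose in the red box's grooves: level plate 150 (x) by 72 (y) by 6 mm thick, origin at the plate's centre, z up. On top an upright pale wooden bar to grip, 14 mm thick along x, 44 wide along y, from 3 to 41 mm above the origin, its middle 45 mm from the origin towards -x. The lid slides out towards its own -x. At the start its centre lies 8 to 25 mm from the box's centre, towards -x.
- red_box: Wooden box of the red lid, fixed: 160 (x) by 86 (y) by 51 mm tall, origin mid underside. Its open end, -x, faces world +y within 10 degrees; the back is closed. The lid lies on ledges 36 mm above the bench (plate centre 39 mm), in grooves with 2 mm play each side and 2.5 mm in height, under lips 62 mm apart up to 51 mm. It is clear of them when its centre is 155 mm along -x from the origin.
- mat: Green cutting mat with a pale grid, fixed flat on the bench at the robot's left: 200 (x) by 260 (y) by 3 mm thick, origin at the centre of its underside. The lid lying on it has its plate's centre 6 mm above the bench. The bench between the red box and the mat is free.
- blue_lid: Bystander: blue lid of a second, equal box, same shape, size and grip as the red lid; origin at the centre of its plate. It lies beside the red one, nearer to or farther from the robot, at least 12 cm away in world x. Not to be moved.
There are look-alikes about, which are no part of the job. There is more than one size of the red_lid; the one meant has the size given above.

How it is judged (in metres and radians):
On the way:
1. the red lid has been drawn level almost all the way out of its grooves (plate centre more than 145 mm from the box's origin along its -x, tilted under 10 degrees) (x of red_lid in the frame of red_box below -0.145 m and angle between red_lid's own z axis and vertical below 0.175 rad), for 0.05 s.
At the end, for the whole second after the job is handed in: The red lid lies at rest, released, flat (within 10 degrees) and grip upwards on the green mat, its plate's centre within 50 mm of the mat's centre and less than 16 mm above the bench; the blue lid is within 15 mm of where it was (horizontal distance between red_lid and mat below 0.05 m and height (world z) of red_lid below 0.016 m and angle between red_lid's own z axis and vertical below 0.175 rad and linear speed of red_lid below 0.02 m/s and distance of blue_lid from where it was at the start of the episode below 0.015 m); the robot touches nothing.
It fails at once if the red lid is tipped more than 20 degrees from level (angle between red_lid's own z axis and vertical above 0.35 rad).
It fails at once if the red lid is dropped or thrown (moves faster than 0.6 m/s with no finger on it) (linear speed of red_lid above 0.6 m/s and contact force between the fingers and red_lid below 0.05 N).
It fails at once if the blue lid is moved by more than 15 mm (distance of blue_lid from where it was at the start of the episode above 0.015 m).
It also fails if it takes over 40 s, if anything falls off the work surface, if the arm or the gripper's body presses on something with over 40 N, if the wrist force passes 120 N, or if a joint passes its speed limit or range.

### The arm

A 6-joint arm with a two-finger parallel gripper is mounted at the origin on the work surface. World frame = base frame: x ahead of the robot, y to its left, z up, the work surface at z = 0. Lengths are in mm, angles in rad, forces in N, time in s.
With the tool pointing down it reaches from about 350 to 775 mm from the base axis. Payload 7.3 kg.
Tool frame: the origin (TCP) lies midway between the tips of the shut fingers; the grasp point (between the pads) lies 19 mm behind it; z points along the fingers, y is the line along which they close (so a half turn about z gives the same grasp; the last joint's range is limited). The gripper opens to 92 mm and grips with 3 to 60 N. Pads are 19 mm wide; open, the fingers measure 130 mm over their backs; the gripper's body (75 mm by 190 mm) begins 47 mm behind the grasp point.
Start: joints at [-1.281, 0.342, 1.524, -0, 1.275, -0.146], TCP at [221.645, -475.939, 226.741] pointing down, gripper open.
Joint ranges: [-2.53, 2.53], [-0.77, 2.02], [0.04, 2.7], [-1, 4.14], [0.28, 2.66], [-3.11, 3.11]. Speed limits (rad/s): [2.57, 2.57, 3.14, 3.14, 3.14, 3.14].

### API

Orientations are given as [roll, pitch, yaw] about the fixed x, y, z axes, in that order (R = Rz(yaw) Ry(pitch) Rx(roll)).
In Python, from plant import bot gives the robot as it stands. The module is installed in compiled form; this text tells all that it offers.
- The arm moves only by the shell command python3 -m crank 'ROWS' [OPENING]. ROWS is JSON, a list of rows, each a list of 6 numbers: the shift along the tool's x, y, z in m, then the turn, a rotation vector about the tool's x, y, z in rad. In form: [[dx, dy, dz, wx, wy, wz], ...]. A call has 1 to 5 rows; each row shifts and turns the commanded pose from where the row before left it, along the tool's axes as they then stand; what a row does not reach is not made up. A row lasts 1/8 s, in which the tool goes at most 62.5 mm and 10.7 degrees, less where a joint would pass 70% of its speed; a pose out of reach is approached as far as the arm can. A call is refused whole if a number of a shift passes 0.0625 or a number of a turn 0.188, either way. A call with a gripper value outside its range is refused whole. OPENING is the opening in per cent of the stroke, from 0 (shut) to 100 (fully open), set as the call begins (- or left out, the last holds). The fingers move at their own pace and stop on an object; the grip force is fixed at half the most. Time passes only in rows, so rows that do not move let the fingers close. It gives the time, the measured TCP pose, the force, the opening and the grip force at its end, in the units of the state.
- bot.get_obs(): the state, without advancing time (a new reading comes with each control period).
- bot.capture(name): name is "scene" or "top" or "wrist"; returns a dict with "color" (420x560x3 uint8, blue, green, red), "fov_y" (degrees; the focal length in pixels is half the picture's height over the tangent of half this angle, whatever the lens; pixels are square), "cx", "cy" (the principal point, pixels), "extrinsics" (4x4, takes a point from world to camera coordinates); the wrist camera has in their place "tool_from_camera" (4x4, takes a point from camera to tool coordinates, whose origin is the TCP and whose axes are the flange's). Camera axes: x right, y up, looking along -z (the intrinsics and any distortion apply to the point x, -y, -z); pixel columns grow to the right and rows downward; lengths in mm; the calibration is good to about 2 mm. A picture is of the moment at which its call begins: read the wrist's pose just before it. There is no depth.
- bot.close_job(): hands the job in; it is judged then, once.
The state is a dict: "time": time; "joint_positions": joint angles; "dq": joint speeds; "tau": joint torques, N m; "tool_pos": TCP position; "tcp_rot": TCP orientation; "contact_force": force on the tool from outside, world axes, zero at the start; "moment": the same for the moment, N m; "grip_width": finger opening in mm; "finger_force": force on a finger pad.
Only numpy, scipy, OpenCV 4.12 (cv2) and the standard library are available. Lean on these libraries where they do the work, as an engineer would, in place of code of your own. Each camera call takes 0.05 s, during which the arm holds its last target. There are 200 camera calls.

## Working session

There is one attempt and no reset: what is moved stays moved. The work goes in short steps, Python scripts to look and compute and a shell command to move; the robot and the scene stay as the last step left them, time stands still between calls to the robot, and variables do not carry over. Pictures are saved under pics/ and viewed, at most 10 in all, crops included, and the job is handed in when it is done.

```bash
mkdir -p pics
python3 - <<'E'
from plant import bot
import cv2,numpy as np
np.set_printoptions(suppress=True,precision=3)
o=bot.get_obs();print(o)
for n in("scene","top"):
    c=bot.capture(n);cv2.imwrite(f"pics/{n}0.png",c["color"]);print(n,{k:v for k,v in c.items() if k!="color"})
E
```

```text
{'time': 0.0, 'joint_positions': array([-1.281,  0.343,  1.525, -0.   ,  1.275, -0.146]), 'dq': array([-0.001,  0.   ,  0.   , -0.   , -0.001, -0.   ]), 'tau': array([  0.002, -43.124, -24.422,   0.072,   0.056,  -0.   ]), 'tool_pos': array([ 221.512, -475.531,  226.064]), 'tcp_rot': array([-3.14 , -0.   ,  0.436]), 'contact_force': array([ 0.175,  0.515, -0.256]), 'moment': array([-0.015,  0.011, -0.032]), 'finger_force': 0.0, 'grip_width': 92.04816104988086}
scene {'fov_y': 45.8563053927435, 'cx': 277.10471917087034, 'cy': 200.54370392977845, 'extrinsics': array([[   -0.292,     0.956,    -0.003,   181.955],
       [   -0.751,    -0.227,     0.62 ,   348.029],
       [    0.593,     0.183,     0.784, -1471.323],
       [    0.   ,     0.   ,     0.   ,     1.   ]])}
top {'fov_y': 57.259888713875725, 'cx': 279.581655089717, 'cy': 212.0362224938145, 'extrinsics': array([[  -0.024,   -1.   ,   -0.021,  -14.141],
       [   0.983,   -0.027,    0.179, -490.398],
       [  -0.179,   -0.016,    0.984, -739.923],
       [   0.   ,    0.   ,    0.   ,    1.   ]])}
```

View pics/scene0.png

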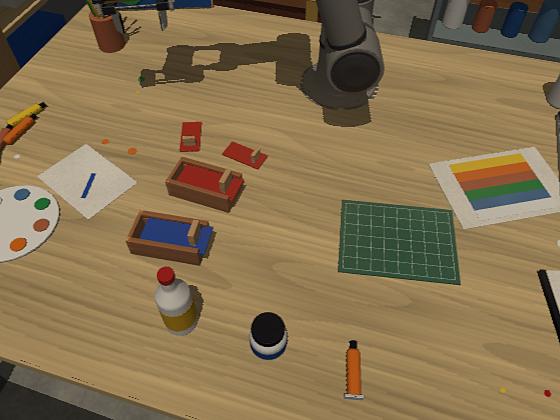

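View pics/top0.png

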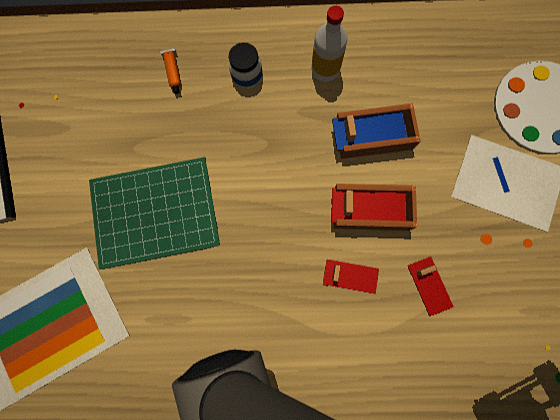

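Scene picture: arm at the top, red-lid box at (205,185), blue-lid box at (170,237) and mat at (400,242).

Top picture: mat at (155,212), red lid in its box at (375,207) with the grip at (349,204), blue lid at (375,130).

Candidates in the top picture that could be taken for the red lid:
- the lid in the box, (375,207)
- a small red plate with grip, (350,276)
- a second small red plate with grip, (430,286)
- the bottle's red cap, (335,14)

I choose the one in the box, and will check it with a crop and its measured size.

```bash
cat > h.py <<'E'
import cv2,numpy as np
np.set_printoptions(suppress=True,precision=1)
def ray(c,uv,z):
    """pixels -> world points on plane z"""
    E=c["extrinsics"];f=c["color"].shape[0]/2/np.tan(np.radians(c["fov_y"]/2))
    uv=np.atleast_2d(uv).astype(float)
    d=np.c_[(uv[:,0]-c["cx"])/f,-(uv[:,1]-c["cy"])/f,-np.ones(len(uv))]@E[:3,:3]
    o=-E[:3,:3].T@E[:3,3]
    return o+d*((z-o[2])/d[:,2])[:,None]
def proj(c,P):
    E=c["extrinsics"];f=c["color"].shape[0]/2/np.tan(np.radians(c["fov_y"]/2))
    p=np.atleast_2d(P)@E[:3,:3].T+E[:3,3]
    return np.c_[c["cx"]+f*p[:,0]/-p[:,2],c["cy"]-f*p[:,1]/-p[:,2]]
def mask(img,lo,hi):
    return cv2.inRange(cv2.cvtColor(img,cv2.COLOR_BGR2HSV),lo,hi)
def rects(c,m,z,amin=100):
    """contours -> (pixel centre, world minAreaRect at height z)"""
    for k in cv2.findContours(m,cv2.RETR_EXTERNAL,cv2.CHAIN_APPROX_NONE)[0]:
        if cv2.contourArea(k)>amin:
            w=ray(c,k[:,0],z)[:,:2].astype(np.float32)
            yield k[:,0].mean(0),cv2.minAreaRect(w),cv2.boundingRect(k)
E
python3 - <<'E'
from plant import bot
from h import *
c=bot.capture("top");i=c["color"]
hsv=cv2.cvtColor(i,cv2.COLOR_BGR2HSV)
for u,v in((380,207),(349,204),(375,190),(375,224),(350,276),(155,212),(414,207),(300,207)):print(u,v,hsv[v,u])
print("mat")
for r in rects(c,cv2.morphologyEx(mask(i,(40,60,20),(90,255,255)),cv2.MORPH_CLOSE,np.ones((7,7))),3,2000):print(r)
print("red")
for r in rects(c,mask(i,(0,200,80),(4,255,255))|mask(i,(174,200,80),(180,255,255)),42,200):print(r)
cr=cv2.resize(i[170:320,320:460],None,fx=4,fy=4,interpolation=cv2.INTER_CUBIC);cv2.imwrite("pics/crop1.png",cr)
E
```

```text
380 207 [  1 224 165]
349 204 [ 16 149 181]
375 190 [  5 158  71]
375 224 [ 13 196 138]
350 276 [  2 220 162]
155 212 [ 72 153  65]
414 207 [ 12 198 142]
300 207 [ 20 146 155]
mat
(array([152.7, 213. ]), ((505.65924072265625, 247.81692504882812), (200.3177947998047, 260.113037109375), 9.869282722473145), (89, 157, 131, 112))
red
(array([347.5, 275.3]), ((357.9811096191406, -163.70901489257812), (103.941162109375, 48.813106536865234), 78.68729400634766), (323, 260, 56, 33))
(array([428.6, 283. ]), ((336.0313415527344, -317.9013366699219), (104.1058349609375, 49.687259674072266), 19.41228485107422), (408, 257, 45, 59))
(array([379. , 205.9]), ((498.2245788574219, -228.75033569335938), (108.36431884765625, 58.18155288696289), 87.0698013305664), (352, 192, 54, 29))
(array([337. , 204.8]), ((501.70916748046875, -146.37020874023438), (24.600807189941406, 71.02959442138672), 87.25617980957031), (332, 188, 13, 35))
```

View pics/crop1.png

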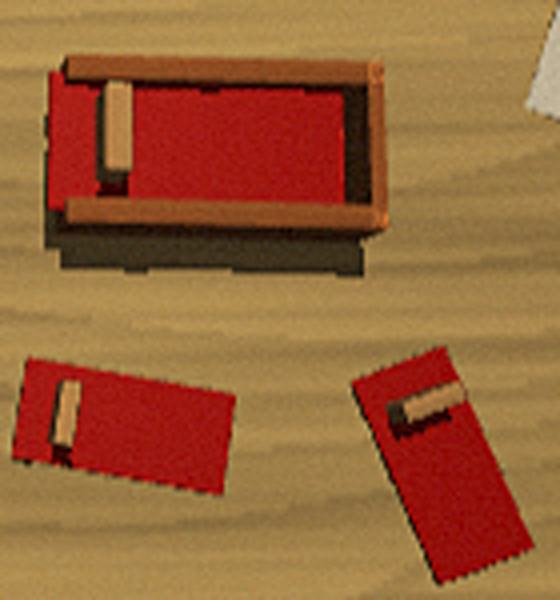

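The crop shows the boxed lid with its bar at crop (117,125), between the brown lips. The two loose plates measure 104×49 mm, so they are the wrong size. The boxed lid is 71 mm wide and about 149 mm long, so it is the right one. Next I measure the grip top and the box direction, with a cross-check from the scene view.

Run:
```python
from plant import bot
from h import *
c=bot.capture("top");i=c["color"]
m=mask(i,(12,90,110),(24,190,255));m2=np.zeros_like(m);m2[188:216,342:356]=m[188:216,342:356]
for r in rects(c,m2,80,30):print("grip top view z80",r)
wall=mask(i,(4,120,85),(14,255,255));w2=np.zeros_like(wall);w2[180:240,325:425]=wall[180:240,325:425]
for r in rects(c,w2,51,50):print("box top z51",r)
# box corners by hand from crop, z=51
cr=np.array([(66,57),(384,62),(387,210),(67,201)])/4+[320,170]
print(ray(c,cr,51))
s=bot.capture("scene");j=s["color"]
P=[(500.8,-164,80),(498.5,-209,42),(502.3,-134.1,42),(505.7,247.8,3)]
print("pred top",proj(c,P)); print("pred scene",proj(s,P))
a=cv2.resize(j[145:225,155:285],None,fx=6,fy=6,interpolation=cv2.INTER_CUBIC)
for p in proj(s,P):cv2.circle(a,tuple(int(t) for t in ((p-[155,145])*6+3)),3,(255,255,0),-1)
cv2.imwrite("pics/crop2.png",a)
```

```text
grip top view z80 (array([349.1, 201.1]), ((501.6949157714844, -162.74839782714844), (11.684874534606934, 43.643680572509766), 86.72694396972656), (346, 190, 7, 23))
box top z51 (array([381.4, 205.1]), ((498.0113830566406, -221.2886962890625), (160.32176208496094, 86.32601928710938), 86.9659652709961), (336, 184, 81, 44))
[[ 543.1 -144.2   51. ]
 [ 535.8 -304.9   51. ]
 [ 459.9 -299.8   51. ]
 [ 468.7 -141.    51. ]]
pred top [[349.7 201.3]
 [368.9 205.7]
 [332.  204.8]
 [152.9 211.6]]
pred scene [[224.3 174.9]
 [208.3 180.6]
 [237.4 188.8]
 [396.9 238.6]]
```

View pics/crop2.png

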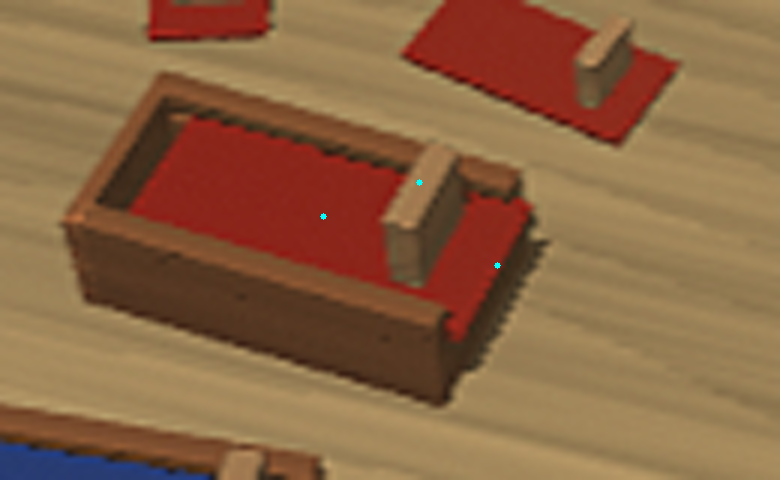

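The measurements agree with the given sizes. The box is 160.3×86.3 mm, centred at (498,-221), and its open end points along 87°. The lid is 12 mm out. The grip is at about (501,-163.5). Now I move above the grip.

```bash
python3 -m crank '[[0.0385,-0.0165,0,0,0,0],[0.0385,-0.0165,0,0,0,0],[0.0385,-0.0165,0,0,0,0],[0.0385,-0.0165,0,0,0,0],[0.0385,-0.0165,0,0,0,0]]' 100
python3 -m crank '[[0.0385,-0.0165,0,0,0,0],[0.0385,-0.0165,0,0,0,0],[0.0385,-0.0165,0,0,0,0],[0.0385,-0.0165,0,0,0,0],[0.0385,-0.0165,0,0,0,0]]'
python3 -m crank '[[0,0,0,0,0,0.163],[0,0,0,0,0,0.163],[0,0,0,0,0,0.163],[0,0,0,0,0,0],[0,0,0,0,0,0]]'
```

```text
time: 0.88
tool_pos: [362.1, -318.8, 226.7]
tcp_rot: [3.141, -0.0, 0.436]
contact_force: [0.7, -0.1, -0.5]
grip_width: 92.0
finger_force: 0.0
time: 1.5
tool_pos: [501.8, -162.7, 226.7]
tcp_rot: [3.141, 0.0, 0.436]
contact_force: [-0.7, -0.5, 0.4]
grip_width: 92.0
finger_force: 0.0
time: 2.12
tool_pos: [500.9, -163.9, 226.7]
tcp_rot: [3.142, 0.0, -0.05]
contact_force: [-0.7, -1.0, 0.1]
grip_width: 91.4
finger_force: 0.0
```

```bash
python3 -m crank '[[0,0,0.045,0,0,0],[0,0,0.045,0,0,0],[0,0,0.045,0,0,0],[0,0,0.02,0,0,0],[0,0,0,0,0,0]]'
python3 -m crank '[[0,0,0.012,0,0,0],[0,0,0.012,0,0,0],[0,0,0.009,0,0,0],[0,0,0,0,0,0]]'
python3 -m crank '[[0,0,0,0,0,0],[0,0,0,0,0,0],[0,0,0,0,0,0],[0,0,0,0,0,0],[0,0,0,0,0,0]]' 0
```

```text
time: 2.75
tool_pos: [500.1, -163.4, 70.3]
tcp_rot: [-3.14, 0.003, -0.052]
contact_force: [-0.4, -0.1, -0.5]
grip_width: 91.6
finger_force: 0.0
time: 3.25
tool_pos: [501.3, -164.0, 41.8]
tcp_rot: [3.14, -0.002, -0.053]
contact_force: [-8.6, 5.4, 29.1]
grip_width: 91.9
finger_force: 14.7
time: 3.88
tool_pos: [503.9, -164.7, 42.1]
tcp_rot: [3.139, -0.008, -0.053]
contact_force: [-0.5, 2.6, 23.1]
grip_width: 46.5
finger_force: 11.7
```

I descended 10 mm too far, so the tips press on the plate with about 25 N. Raising now, then I finish closing.

```bash
python3 -m crank '[[0,0,-0.0095,0,0,0],[0,0,0,0,0,0]]' 100
python3 -m crank '[[0,0,0,0,0,0],[0,0,0,0,0,0],[0,0,0,0,0,0],[0,0,0,0,0,0]]'
python3 - <<'E'
from plant import bot
from h import *
c=bot.capture("scene");i=c["color"]
cv2.imwrite("pics/crop3.png",cv2.resize(i[100:240,130:310],None,fx=4,fy=4,interpolation=cv2.INTER_CUBIC))
E
```

```text
time: 4.12
tool_pos: [501.3, -164.0, 48.7]
tcp_rot: [3.141, -0.001, -0.053]
contact_force: [0.5, 0.3, -0.3]
grip_width: 61.9
finger_force: 0.0
time: 4.62
tool_pos: [500.9, -163.8, 48.0]
tcp_rot: [-3.142, 0.0, -0.053]
contact_force: [0.2, -0.2, 0.1]
grip_width: 91.5
finger_force: 0.0
```

View pics/crop3.png

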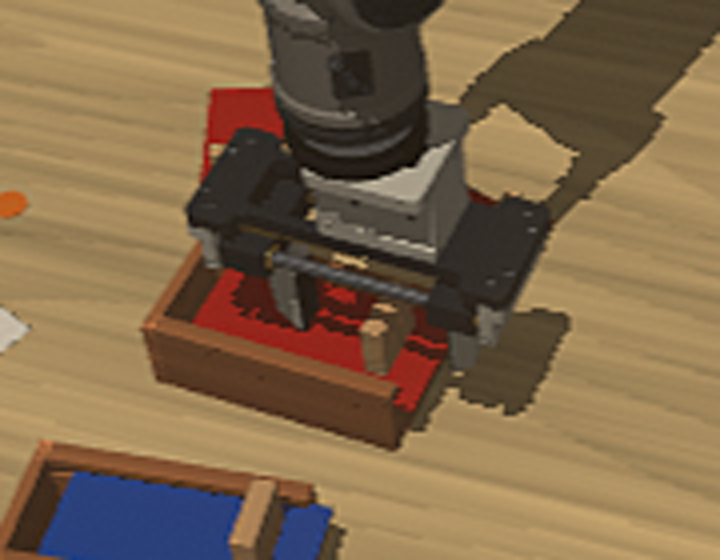

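The fingers straddle the bar (crop (385,335)), the lid is still level in its grooves, and the force is back to zero. Closing.

```bash
python3 -m crank '[[0,0,0,0,0,0],[0,0,0,0,0,0],[0,0,0,0,0,0],[0,0,0,0,0,0],[0,0,0,0,0,0]]' 0
python3 -m crank '[[0,0,0,0,0,0],[0,0,0,0,0,0],[0,0,0,0,0,0],[0,0,0,0,0,0],[0,0,0,0,0,0]]'
```

```text
time: 5.3
tool_pos: [501.0, -163.9, 48.2]
tcp_rot: [3.142, -0.0, -0.053]
contact_force: [-0.8, 0.5, 0.9]
grip_width: 46.1
finger_force: 0.0
time: 5.92
tool_pos: [501.0, -163.7, 48.2]
tcp_rot: [-3.141, 0.0, -0.053]
contact_force: [-0.5, 1.2, 0.8]
grip_width: 13.7
finger_force: 30.0
```

```bash
python3 -m crank '[[0,0,-0.001,0,0,0],[0,-0.005,0,0,0,0],[0,-0.01,0,0,0,0],[0,-0.015,0,0,0,0],[0,0,0,0,0,0]]'
```

```text
time: 6.55
tool_pos: [502.5, -132.4, 49.2]
tcp_rot: [-3.141, 0.0, -0.051]
contact_force: [0.2, -0.5, 0.2]
grip_width: 14.0
finger_force: 30.0
```

```bash
python3 -m crank '[[0,-0.016,0,0,0,0],[0,-0.016,0,0,0,0],[0,-0.016,0,0,0,0],[0,-0.016,0,0,0,0],[0,0,0,0,0,0]]'
python3 -m crank '[[0,-0.016,0,0,0,0],[0,-0.016,0,0,0,0],[0,-0.016,0,0,0,0],[0,-0.016,0,0,0,0],[0,-0.016,0,0,0,0]]'
python3 -m crank '[[0,-0.01,0,0,0,0],[0,0,0,0,0,0]]'
python3 - <<'E'
from plant import bot
from h import *
c=bot.capture("scene");i=c["color"]
cv2.imwrite("pics/crop4.png",cv2.resize(i[100:260,150:350],None,fx=4,fy=3.75/1.0,interpolation=cv2.INTER_CUBIC))
E
```

```text
time: 7.18
tool_pos: [506.0, -68.6, 49.2]
tcp_rot: [-3.142, 0.0, -0.051]
contact_force: [-0.6, -0.2, -0.7]
grip_width: 13.3
finger_force: 30.0
time: 7.8
tool_pos: [510.3, 11.1, 49.2]
tcp_rot: [3.142, -0.0, -0.053]
contact_force: [-0.1, -0.9, -0.8]
grip_width: 13.5
finger_force: 30.0
time: 8.05
tool_pos: [510.8, 20.6, 49.2]
tcp_rot: [3.141, -0.0, -0.052]
contact_force: [-0.3, -0.4, -0.4]
grip_width: 13.7
finger_force: 30.0
```

View pics/crop4.png

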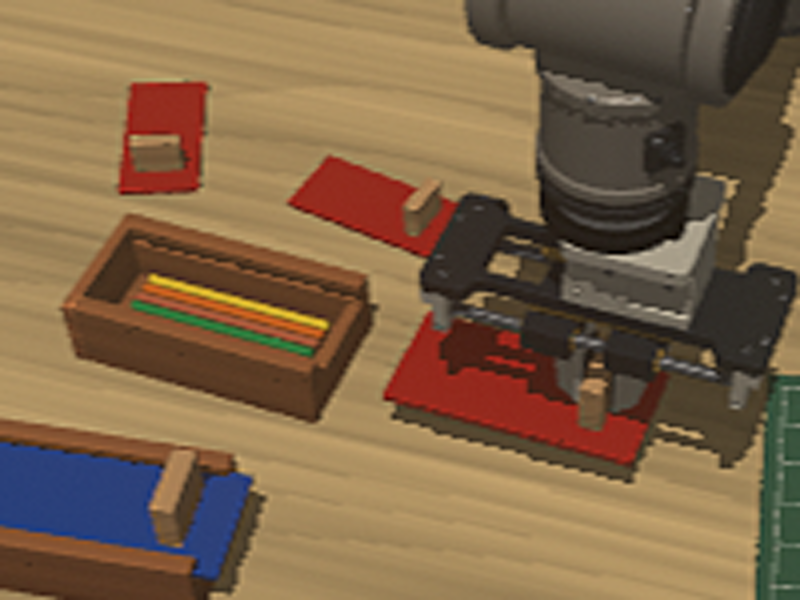

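The lid is fully out, level, held by its bar at crop (592,400), and clear of the box. Carrying it to the mat.

```bash
python3 -m crank '[[-0.002,-0.015,0,0,0,0],[-0.002,-0.03,0,0,0,0],[-0.002,-0.03,0,0,0,0],[-0.002,-0.03,0,0,0,0],[-0.002,-0.03,0,0,0,0]]'
python3 -m crank '[[-0.002,-0.03,0,0,0,0],[-0.002,-0.03,0,0,0,0],[-0.002,-0.03,0,0,0,0],[-0.001,-0.03,0,0,0,0],[0,-0.016,0,0,0,0]]'
python3 -m crank '[[0,0,0.008,0,0,0],[0,0,0.008,0,0,0],[0,0,0.008,0,0,0],[0,0,0.003,0,0,0],[0,0,0,0,0,0]]'
```

```text
time: 8.72
tool_pos: [507.7, 156.5, 49.2]
tcp_rot: [3.142, 0.0, -0.054]
contact_force: [-0.3, 0.1, -0.2]
grip_width: 13.6
finger_force: 30.0
time: 9.35
tool_pos: [507.8, 293.0, 49.1]
tcp_rot: [-3.142, 0.0, -0.052]
contact_force: [0.4, 0.3, -1.2]
grip_width: 14.1
finger_force: 30.0
time: 9.98
tool_pos: [508.2, 291.0, 21.9]
tcp_rot: [3.141, 0.001, -0.054]
contact_force: [0.3, 0.4, -1.4]
grip_width: 14.0
finger_force: 30.0
```

```bash
python3 -m crank '[[0,0,0.002,0,0,0],[0,0,0.002,0,0,0],[0,0,0.0015,0,0,0],[0,0,0,0,0,0],[0,0,0,0,0,0]]'
python3 -m crank '[[0,0,0.0007,0,0,0],[0,0,0.0005,0,0,0],[0,0,0,0,0,0],[0,0,0,0,0,0]]'
```

```text
time: 10.6
tool_pos: [508.3, 291.4, 16.7]
tcp_rot: [3.142, -0.0, -0.053]
contact_force: [0.1, 0.2, -1.4]
grip_width: 13.9
finger_force: 30.0
time: 11.1
tool_pos: [508.2, 291.4, 15.5]
tcp_rot: [3.141, -0.0, -0.053]
contact_force: [-0.2, -0.2, -0.8]
grip_width: 13.6
finger_force: 30.0
```

```bash
python3 -m crank '[[0,0,0.0005,0,0,0],[0,0,0.0005,0,0,0],[0,0,0,0,0,0],[0,0,0,0,0,0]]'
```

```text
time: 11.6
tool_pos: [508.3, 291.4, 15.2]
tcp_rot: [-3.142, -0.0, -0.053]
contact_force: [-2.8, -0.5, 5.5]
grip_width: 13.4
finger_force: 30.0
```

Contact: about +7 N, at the expected height of 15.2. Releasing and withdrawing upwards.

```bash
python3 -m crank '[[0,0,0,0,0,0],[0,0,0,0,0,0],[0,0,0,0,0,0],[0,0,0,0,0,0],[0,0,0,0,0,0]]' 100
python3 -m crank '[[0,0,-0.01,0,0,0],[0,0,-0.03,0,0,0],[0,0,-0.04,0,0,0],[0,0,-0.04,0,0,0],[0,0,-0.04,0,0,0]]'
python3 -m crank '[[-0.03,0,-0.03,0,0,0],[-0.05,0.02,0,0,0,0],[-0.05,0.02,0,0,0,0],[0,0,0,0,0,0],[0,0,0,0,0,0]]'
python3 - <<'E'
from plant import bot
from h import *
c=bot.capture("scene");i=c["color"]
for r in rects(c,mask(i,(0,180,60),(5,255,255))|mask(i,(174,180,60),(180,255,255)),9,200):print(r)
cv2.imwrite("pics/scene5.png",i)
E
```

```text
time: 12.22
tool_pos: [508.2, 291.4, 14.4]
tcp_rot: [3.141, 0.0, -0.053]
contact_force: [0.0, 1.0, -0.4]
grip_width: 58.8
finger_force: 0.0
time: 12.85
tool_pos: [508.2, 291.4, 176.7]
tcp_rot: [-3.141, -0.001, -0.053]
contact_force: [0.2, 0.2, 0.1]
grip_width: 91.9
finger_force: 0.0
time: 13.48
tool_pos: [377.2, 258.8, 205.6]
tcp_rot: [-3.14, -0.003, -0.053]
contact_force: [-0.1, 0.5, 0.3]
grip_width: 91.8
finger_force: 0.0
(array([165.9, 275.6]), ((748.6446533203125, -211.14308166503906), (45.47797393798828, 35.402992248535156), 33.91881561279297), (157, 267, 18, 19))
(array([399.8, 240.1]), ((510.2441101074219, 245.82638549804688), (149.36892700195312, 74.07205200195312), 86.98179626464844), (361, 218, 71, 43))
(array([245.8, 155.7]), ((364.4368896484375, -167.45465087890625), (107.15947723388672, 52.910247802734375), 78.23568725585938), (222, 142, 45, 27))
(array([190.2, 136.4]), ((341.0895690917969, -327.21002197265625), (110.5697250366211, 50.58392333984375), 19.396446228027344), (180, 122, 22, 30))
```

View pics/scene5.png

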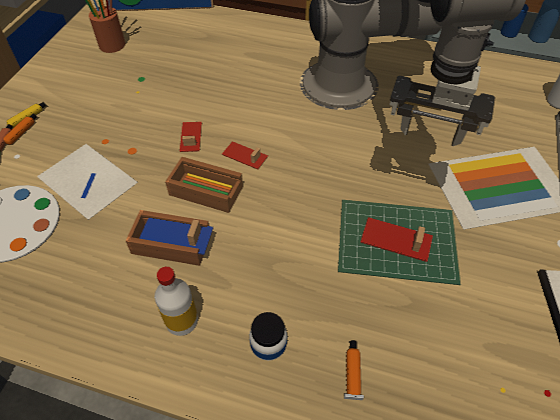

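The red lid lies flat on the mat at (400,240), about 5 mm from the mat's centre, with its grip up at (420,238). The blue lid is unmoved at (170,237) and the gripper is clear.

```bash
python3 -c "
from plant import bot
print(bot.close_job())"
```

```text
the job is handed in; nothing more can be done
None
```

The red lid was drawn out level and set down flat, grip up, about 5 mm from the mat's centre by the last picture; the blue lid looks unmoved, and the job was handed in at about 13.5 s, though `close_job()` returned no verdict. On the way I lowered about 10 mm too far before gripping and the fingertips pressed the plate with up to 29 N, which I corrected.

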